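Open the finishing case and unscrew the wax jar

TASK

Fold the lid of the wooden finishing case open by its bar handle until it leans back about 25 degrees past upright, and leave it standing there on its stiff hinge, clear of the glue bottle behind it. Then unscrew the tight cap of the square wax jar while the jar stays braced down in its pocket; as soon as the thread lets go, lift the cap straight up and finish while holding it, level and still, a finger's breadth (1 to 2 cm) above the jar's mouth. Leave the low round tin and the other things on the bench where they are.

Things in the scene. Friction and masses are not known exactly. Their poses are not given: they have to be found in the camera images.
- case: Wooden finishing case, fixed to the bench, 125 (x) x 233 (y) x 52 mm without lid; origin at the centre of its underside, x towards the hinge (away from the robot), z up. Three 65 mm square pockets, floors at z = 8 mm, centres at x = -21, y = 75, 0, -75 mm: jar in one end pocket, low tin in the other, either way round; middle pad and rear tray low. Only jar and cap rise above the rim.
- lid (a joint): Lid of the case, a hollow wooden cover 50 mm deep, hinged along the case's far upper edge. 0 = shut, grows as its front is lifted and folded back: 1.57 = upright, 2.01 = 25 degrees past upright, stop at 2.4; it starts shut or a little ajar. The hinge is stiff: the lid stays wherever it is left and takes about 2 to 6 N at the bar.
- lid_hinge (a point): Middle of the hinge line, 52 mm above the bench; x and y parallel to the case's x and y; the hinge line runs along y.
- lid_bar (a point): Middle of the lid's steel bar handle: round, 11 mm thick, 100 mm long, parallel to the hinge, 35 mm off the lid's front face on two posts 42 mm either side of the middle. Lid shut: 160 mm in front of the hinge line, 20 mm above it (72 mm above the bench). It moves on a circle about the hinge; the point's axes turn with the lid; the bar can turn between gripping fingers.
- jar: Square amber glass wax jar, 62 x 62 mm, 74 mm tall to the rim of its mouth, about 0.45 kg, loose in its pocket with 1.5 mm play each side: the pocket keeps it from turning but not from being lifted. Origin at the centre of its underside; x, y parallel to its sides, z up.
- jar_mouth (a point): Centre of the jar's mouth, at the rim, 74 mm above the jar's underside (82 mm above the bench). The thread below it is right-handed: the cap unscrews anticlockwise seen from above, rising 21 mm per turn; it lets go after about 100 degrees, about 6 mm up. Turning farther does no harm.
- cap: Round knurled aluminium screw cap on the jar, 54 mm in diameter, 28 mm high; origin at the centre of its open lower edge, z up. Screwed tight, that edge is 22 mm below the rim of the mouth (60 mm above the bench, 8 mm above the case's rim). Tight at first (0.4 to 1 N m), loose after some 15 degrees. Let go halfway, it stays on the thread. About 80 g.
- tin: Low round steel tin with a press lid, 61 mm in diameter, 34 mm high, in the other end pocket; origin at the centre of its underside. Not to be moved.
- glue_bottle: Glue bottle, 63 mm in diameter, 188 mm tall, standing behind the case, its near side 0.12 to 0.14 m behind the hinge line; origin at the centre of its underside. The lid would push it if folded too far back. Not to be moved.
- brush: Bench brush, 35 x 230 x 59 mm, lying to the left of the case; origin at the centre of its underside. Not to be moved.
- marking_gauge: Wooden marking gauge, 62 x 220 x 76 mm, at the left edge of the bench; origin at the centre of its underside. Not to be moved.
- offcut_3: Hardwood offcut, 40 x 130 x 30 mm, to the left behind the case; origin at the centre of its underside. Not to be moved.

How it is judged:
By the outcome, as a careful person would: the job done as asked, in the order asked, and still so for the second after the job is handed in, while the arm keeps its last pose, push and grip.
It also fails if it takes over 64 s, if anything falls off the work surface, if the arm or the gripper's body presses on something with over 40 N, if the wrist force passes 120 N, or if a joint passes its speed limit or range.

ROBOT

A 6-joint arm with a two-finger parallel gripper is mounted at the origin on a cart in front of the work surface, level with it; the furniture and walls round the work are solid. World frame = base frame: x ahead of the robot, y to its left, z up, the work surface at z = 0. Lengths are in mm, angles in rad, forces in N, time in s.
With the tool pointing down it reaches from about 350 to 775 mm from the base axis. Payload 7.3 kg.
Tool frame: the origin (TCP) lies on the centre line of the jaws, within the pads' length; the fingertips stand finger_overhang ahead of it and the grasp point (between the pads) lies 8 mm behind it (finger_overhang is the distance from the TCP to the fingertips, in mm); z points along the fingers, y is the line along which they close (so a half turn about z gives the same grasp; the last joint's range is limited). The gripper opens to 92 mm and grips with 3 to 60 N. Pads are 19 mm wide; open, the fingers measure 130 mm over their backs; the gripper's body (75 mm by 190 mm) begins 47 mm behind the grasp point.
Start: joints at [0.985, 0.342, 1.524, -0, 1.275, -0.146], TCP at [223.511, 475.065, 237.741] pointing down, gripper open.
Joint ranges: [-2.53, 2.53], [-0.77, 2.02], [0.04, 2.7], [-1, 4.14], [0.28, 2.66], [-3.11, 3.11]. Speed limits (rad/s): [2.57, 2.57, 3.14, 3.14, 3.14, 3.14].

INTERFACE

Orientations are given as [roll, pitch, yaw] about the fixed x, y, z axes, in that order (R = Rz(yaw) Ry(pitch) Rx(roll)).
In Python, from plant import get_obs, capture, close_job, finger_overhang gives the robot as it stands.
- The arm moves only by the shell command python3 -m inch 'ROWS'. ROWS is JSON, one flat list of numbers, 7 for each row, row after row: the turn, a rotation vector about the tool's x, y, z scaled (see below), then the shift along the tool's x, y, z scaled (see below), then the closure, from -1 (fully open) to 1 (shut). In form: [ax, ay, az, tx, ty, tz, gripper, ax, ay, az, tx, ty, tz, gripper, ...]. A call has 1 to 10 rows; each row shifts and turns the commanded pose from where the row before left it, along the tool's axes as they then stand; what a row does not reach is not made up. The controller multiplies each number of a shift by 0.8 m and each number of a turn by 1.5 rad. A row lasts 1/12 s, in which the tool goes at most 41.7 mm and 7.16 degrees, less where a joint would pass 70% of its speed; a pose out of reach is approached as far as the arm can. A call with a number of a shift or a turn outside -1 to 1 is refused whole. A call with a gripper value outside its range is refused whole. The fingers move at their own pace and stop on an object; the grip force is fixed at half the most. Time passes only in rows, so rows that do not move let the fingers close. It gives the time, the measured TCP pose, the force, the opening and the grip force at its end, in the units of the state.
- get_obs(): the state, without advancing time (a new reading comes with each control period).
- capture(name): name is "scene" or "side" or "wrist"; returns a dict with "image" (384x512x3 uint8, red, green, blue), "mtx" (3x3 intrinsics, pixels), "pose" (4x4, takes a point from camera to world coordinates). Camera axes: x right, y up, looking along -z (the intrinsics and any distortion apply to the point x, -y, -z); pixel columns grow to the right and rows downward; lengths in mm; the calibration is good to about 2 mm. A picture is of the moment at which its call begins. There is no depth.
- close_job(): hands the job in; it is judged then, once.
The state is a dict: "time": time; "joint_positions": joint angles; "dq": joint speeds; "tau": joint torques, N m; "tool_pos": TCP position; "tcp_rot": TCP orientation; "contact_force": force on the tool from outside, world axes, zero at the start; "moment": the same for the moment, N m; "grip_width": finger opening in mm; "finger_force": force on a finger pad.
Only numpy, scipy, OpenCV 4.12 (cv2) and the standard library are available. Lean on these libraries where they do the work, as an engineer would, in place of code of your own. Each camera call takes 0.05 s, during which the arm holds its last target. There are 200 camera calls.

## Working session

There is one attempt and no reset: what is moved stays moved. The work goes in short steps, Python scripts to look and compute and a shell command to move; the robot and the scene stay as the last step left them, time stands still between calls to the robot, and variables do not carry over. Pictures are saved under pics/ and viewed, at most 10 in all, crops included, and the job is handed in when it is done.

```bash
mkdir -p pics; ls
python3 - <<'E'
from plant import get_obs,capture,finger_overhang
import cv2,json
print(finger_overhang if not callable(finger_overhang) else finger_overhang())
o=get_obs();print(o)
for n in("scene","side"):
    c=capture(n);print(n,c["mtx"].tolist(),c["pose"].round(4).tolist(),[k for k in c])
    cv2.imwrite(f"pics/{n}0.png",c["image"][:,:,::-1])
E
```

```text
pics
11.0
{'time': 0.0, 'joint_positions': array([ 9.84994259e-01,  3.42738101e-01,  1.52504675e+00, -5.35522636e-06,
        1.27541469e+00, -1.45992427e-01]), 'dq': array([ 9.36207156e-04, -1.06553681e-03, -3.70188499e-04,  1.23113363e-03,
       -1.07536096e-03, -1.02320639e-05]), 'tau': array([-7.75753870e-04, -4.31237733e+01, -2.44214952e+01,  7.16699171e-02,
        5.59849106e-02, -1.13953890e-04]), 'tool_pos': array([223.27680868, 474.70300191, 237.02660535]), 'tcp_rot': array([-3.14000212e+00, -2.28693753e-04,  2.70178439e+00]), 'contact_force': array([-0.28568417,  0.29009151, -0.32198513]), 'moment': array([-0.00830676,  0.0230248 ,  0.02054248]), 'finger_force': 0.0, 'grip_width': 92.12699720020849}
scene [[391.043976186581, 0.0, 261.17797431436696], [0.0, 391.043976186581, 190.12545322067217], [0.0, 0.0, 1.0]] [[0.4118, 0.4755, -0.7774, -66.3044], [-0.911, 0.2344, -0.3393, -169.8548], [0.0209, 0.8479, 0.5297, 568.2408], [0.0, 0.0, 0.0, 1.0]] ['image', 'mtx', 'pose']
side [[449.38935097663847, 0.0, 251.80523401202734], [0.0, 449.38935097663847, 190.58462593120228], [0.0, 0.0, 1.0]] [[-0.9768, 0.0934, -0.1927, 419.9315], [-0.2135, -0.3566, 0.9095, 1051.3516], [0.0162, 0.9296, 0.3683, 427.8091], [0.0, 0.0, 0.0, 1.0]] ['image', 'mtx', 'pose']
```

View pics/scene0.png

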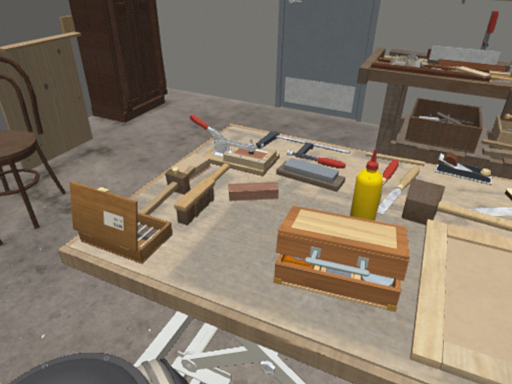

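View pics/side0.png

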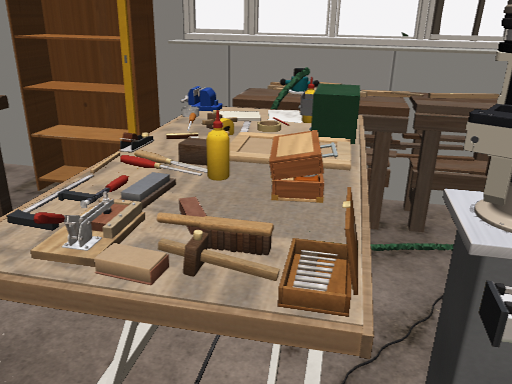

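The scene picture shows the case at about (340,255), with its lid ajar, the bar at (338,268) and the yellow bottle at (367,192). In the side picture the case is at (298,170) and the bar at (330,152). I'll enlarge both.

Run:
```python
import cv2,numpy as np
a=cv2.imread("pics/scene0.png")[195:315,260:420];b=cv2.imread("pics/side0.png")[115:215,255:355]
A=cv2.resize(a,None,fx=5,fy=5,interpolation=cv2.INTER_CUBIC)
cv2.imwrite("pics/sc_crop.png",A)
B=cv2.resize(b,None,fx=6,fy=6,interpolation=cv2.INTER_CUBIC);cv2.imwrite("pics/sd_crop.png",B)
```

```text
(no output)
```

View pics/sc_crop.png

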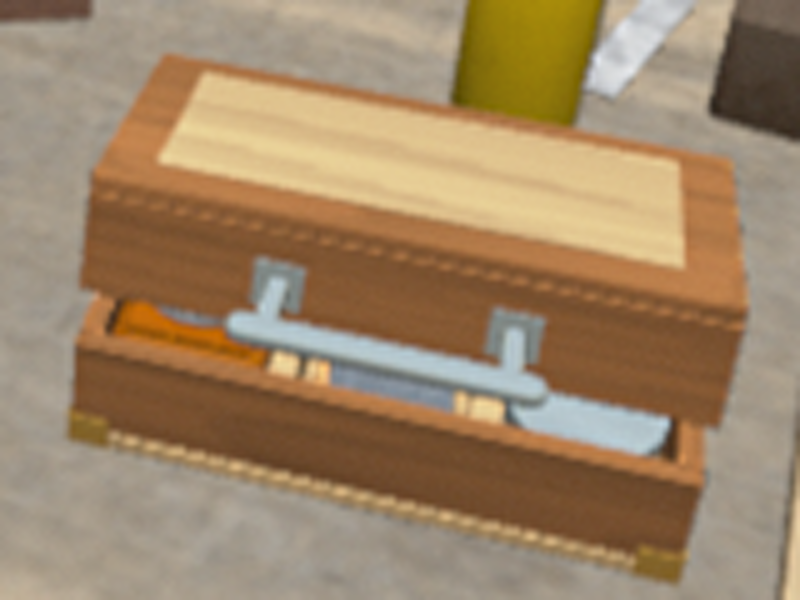

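View pics/sd_crop.png

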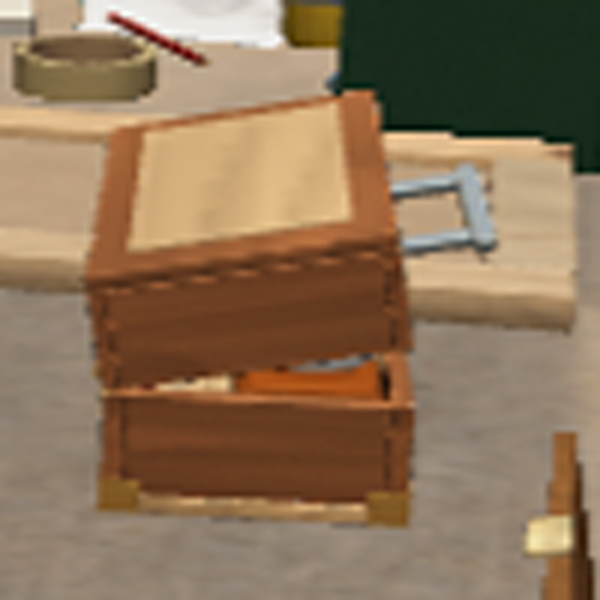

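The crops show the lid ajar and amber glass in the left (+y) pocket. That makes the right pocket the tin. The base corners and bar ends are clear in both views, so I'll cast rays.

```bash
cat > h.py <<'E'
import numpy as np
K={'scene':(391.044,261.178,190.125),'side':(449.389,251.805,190.585)}
P={'scene':np.array([[0.4118,0.4755,-0.7774,-66.3044],[-0.911,0.2344,-0.3393,-169.8548],[0.0209,0.8479,0.5297,568.2408]]),
'side':np.array([[-0.9768,0.0934,-0.1927,419.9315],[-0.2135,-0.3566,0.9095,1051.3516],[0.0162,0.9296,0.3683,427.8091]])}
def ray(n,u,v):
    f,cx,cy=K[n]; d=P[n][:,:3]@np.array([(u-cx)/f,-(v-cy)/f,-1]); return P[n][:,3],d/np.linalg.norm(d)
def plane(n,u,v,z):
    c,d=ray(n,u,v); return c+d*(z-c[2])/d[2]
def tri(a,b):
    (c1,d1),(c2,d2)=ray('scene',*a),ray('side',*b)
    s=np.linalg.lstsq(np.c_[d1,-d2],c2-c1,rcond=None)[0]
    p,q=c1+s[0]*d1,c2+s[1]*d2; return (p+q)/2,np.linalg.norm(p-q)
def proj(n,X):
    f,cx,cy=K[n]; q=P[n][:,:3].T@(np.asarray(X)-P[n][:,3]); return cx+f*q[0]/-q[2], cy-f*q[1]/-q[2]
S=lambda x,y:((x+.5)/5+259.5,(y+.5)/5+194.5)
D=lambda x,y:((x+.5)/6+254.5,(y+.5)/6+114.5)
E
python3 - <<'E'
from h import *
np.set_printoptions(precision=1,suppress=True)
a=plane('scene',*S(69,440),0);b=plane('scene',*S(682,581),0)
print('FL,FR base',a,b,np.linalg.norm(a-b),np.degrees(np.arctan2(*(a-b)[[0,1]])))
a=plane('scene',*S(77,337),52);b=plane('scene',*S(705,485),52)
print('FL,FR rim',a,b,np.linalg.norm(a-b),np.degrees(np.arctan2(*(a-b)[[0,1]])))
a=plane('side',*D(408,524),0);b=plane('side',*D(98,508),0)
print('side FL,RL base',a,b,np.linalg.norm(a-b))
l=tri(S(232,323),D(487,245));r=tri(S(543,390),D(468,172))
print('bar',l,r,np.linalg.norm(l[0]-r[0]),(l[0]+r[0])/2)
print('lid front bottom corner L',tri(S(82,287),D(410,352)), 'top', tri(S(95,178),D(396,240)))
# glue bottle base
E
```

```text
FL,FR base [461.6  29.1   0. ] [ 493.6 -204.     0. ] 235.25207097439727 -7.806454019801921
FL,FR rim [464.8  29.2  52. ] [ 490.7 -202.1   52. ] 232.6899401313711 -6.374696464814646
side FL,RL base [460.1  24.5   0. ] [585.7  39.7   0. ] 126.5241905418882
bar (array([440.4, -36.9, 103.1]), np.float64(2.8008732607377556)) (array([ 453.3, -143. ,  104.5]), np.float64(2.129525178053783)) 106.79549491561502 [446.9 -90.  103.8]
lid front bottom corner L (array([465.2,  28.8,  76. ]), np.float64(1.8526072778833749)) top (array([473.9,  29.2, 121.8]), np.float64(1.9174360173986686))
```

The case fit is consistent: yaw about 0.12, centre (539,-80), hinge (601,-72,52). The bar is at about (447,-90,104), so the lid is about 11° open. The bar's radius measures 164 against 161 expected. The jar should be at about (509.5,-8). First I'll turn the tool so it closes along the case's x, then move above the bar.

```bash
python3 -m inch '[0,0,0.075,0,0,0,0.3,0,0,0.075,0,0,0,0.3,0,0,0.075,0,0,0,0.3,0,0,0.075,0,0,0,0.3,0,0,0.075,0,0,0,0.3,0,0,0.075,0,0,0,0.3,0,0,0.075,0,0,0,0.3,0,0,0.075,0,0,0,0.3,0,0,0.075,0,0,0,0.3]'
python3 -m inch '[0,0,0,-0.046,0.012,0,0.3,0,0,0,-0.046,0.012,0,0.3,0,0,0,-0.046,0.012,0,0.3,0,0,0,-0.046,0.012,0,0.3,0,0,0,-0.046,0.012,0,0.3,0,0,0,-0.046,0.012,0,0.3,0,0,0,-0.046,0.012,0,0.3,0,0,0,-0.046,0.012,0,0.3]'
python3 -m inch '[0,0,0,-0.046,0.012,0,0.3,0,0,0,-0.046,0.012,0,0.3,0,0,0,-0.046,0.012,0,0.3,0,0,0,-0.046,0.012,0,0.3,0,0,0,-0.046,0.012,0,0.3,0,0,0,-0.046,0.012,0,0.3,0,0,0,-0.046,0.012,0,0.3,0,0,0,-0.046,0.012,0,0.3,0,0,0,0,0,0,0.3,0,0,0,0,0,0,0.3]'
python3 - <<'E'
from plant import get_obs,capture
import cv2
o=get_obs();print(o['time'],o['tool_pos'],o['tcp_rot'],o['grip_width'],o['contact_force'],o['joint_positions'])
c=capture("wrist");print(c["mtx"].tolist(),c["pose"].round(4).tolist())
cv2.imwrite("pics/w1.png",c["image"][:,:,::-1])
E
```

```text
time: 0.85
tool_pos: [223.4, 474.8, 237.3]
tcp_rot: [-3.141, 0.001, 1.684]
contact_force: [0.1, 0.0, 0.6]
grip_width: 36.5
finger_force: 0.0
time: 1.52
tool_pos: [334.6, 190.1, 237.6]
tcp_rot: [-3.142, -0.0, 1.69]
contact_force: [0.9, -0.5, -0.4]
grip_width: 32.2
finger_force: 0.0
time: 2.35
tool_pos: [445.6, -92.9, 237.0]
tcp_rot: [-3.14, -0.001, 1.686]
contact_force: [-0.2, -0.2, -0.0]
grip_width: 32.2
finger_force: 0.0
2.35 [445.62884233 -92.882997   237.01153883] [-3.14037466e+00 -8.52542931e-04  1.68576129e+00] 32.1894176998735 [-0.2078     -0.16335472 -0.03923695] [-3.74246865e-01  2.15553923e-01  1.70362411e+00  1.91582968e-04
  1.22389039e+00 -4.89277613e-01]
[[309.3625192558345, 0.0, 259.88826786370424], [0.0, 309.3625192558345, 187.63836015140316], [0.0, 0.0, 1.0]] [[0.9935, -0.1094, -0.0316, 435.2775], [0.1139, 0.9507, 0.2886, -14.6638], [-0.0015, -0.2903, 0.9569, 382.8756], [0.0, 0.0, 0.0, 1.0]]
```

View pics/w1.png

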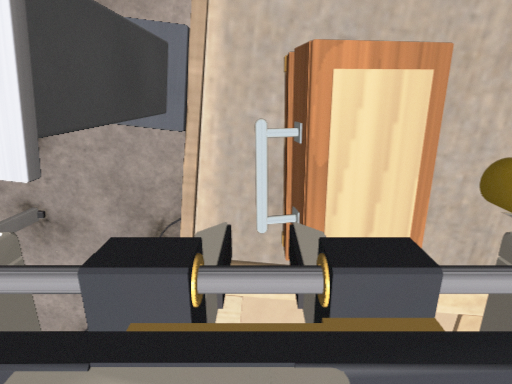

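The wrist view shows the bar upright at column 262, from row 122 to row 230. The finger gap is centred at about column 261, so the lateral alignment looks good. I'll cast these onto the bar's height.

Run:
```python
import numpy as np
np.set_printoptions(precision=1,suppress=True)
f,cx,cy=309.36,259.89,187.64
R=np.array([[0.9935,-0.1094,-0.0316],[0.1139,0.9507,0.2886],[-0.0015,-0.2903,0.9569]]);c=np.array([435.28,-14.66,382.88])
def pl(u,v,z):
    d=R@np.array([(u-cx)/f,-(v-cy)/f,-1]);return c+d*(z-c[2])/d[2]
for z in(101,104):
    a,b=pl(262,119,z),pl(262.5,234,z);print(a,b,np.linalg.norm(a-b),(a+b)/2)
# lid top corner front-left (308,45), rear-left (450,43)
print(pl(308,45,121.8))
```

```text
[439.2 -35.9 101. ] [ 452.7 -147.4  101. ] 112.32768623099732 [445.9 -91.6 101. ]
[439.1 -35.7 104. ] [ 452.5 -146.   104. ] 111.13220212892199 [445.8 -90.8 104. ]
[467.7  25.4 121.8]
```

```bash
python3 -m inch '[0,0,0,0.003,-0.0013,0,0.52,0,0,0,0,0,0.03,0.52,0,0,0,0,0,0.03,0.52,0,0,0,0,0,0.03,0.52,0,0,0,0,0,0.02,0.52,0,0,0,0,0,0,0.52]'
python3 -m inch '[0,0,0,0,0,0.012,0.52,0,0,0,0,0,0.012,0.52,0,0,0,0,0,0.012,0.52,0,0,0,0,0,0.012,0.52,0,0,0,0,0,0.012,0.52,0,0,0,0,0,0,0.52,0,0,0,0,0,0,0.52]'
```

```text
time: 2.9
tool_pos: [442.0, -86.8, 147.2]
tcp_rot: [-3.136, -0.003, 1.692]
contact_force: [-1.5, 0.4, 0.1]
grip_width: 22.0
finger_force: 0.0
time: 3.48
tool_pos: [444.5, -88.4, 102.5]
tcp_rot: [3.141, 0.0, 1.691]
contact_force: [0.3, 0.3, -0.1]
grip_width: 22.2
finger_force: 0.0
```

No contact on the way down. Now I'll close on the bar.

```bash
python3 -m inch '[0,0,0,0,0,0,1,0,0,0,0,0,0,1,0,0,0,0,0,0,1,0,0,0,0,0,0,1,0,0,0,0,0,0,1]'
python3 - <<'E'
import numpy as np
h=np.array([601.3,-72.5]);
# rows: bar moves on circle R=161.2 from phi; tool shift (ty along case x, tz down) /0.8 m
R=161.2
for th0,th1,n in((11.3,38,8),(38,65,8),(65,92,8),(92,116,8)):
    t=np.radians(np.linspace(th0,th1,n+1)+7.13)
    x=-R*np.cos(t);z=R*np.sin(t)
    print([(round(a/800,4),round(-b/800,4)) for a,b in zip(np.diff(x),np.diff(z))])
E
```

```text
time: 3.9
tool_pos: [446.3, -89.0, 102.8]
tcp_rot: [3.137, 0.001, 1.689]
contact_force: [5.8, 2.7, 0.1]
grip_width: 9.6
finger_force: 30.0
[(np.float64(0.004), np.float64(-0.011)), (np.float64(0.0047), np.float64(-0.0108)), (np.float64(0.0053), np.float64(-0.0105)), (np.float64(0.0059), np.float64(-0.0102)), (np.float64(0.0065), np.float64(-0.0098)), (np.float64(0.007), np.float64(-0.0094)), (np.float64(0.0076), np.float64(-0.009)), (np.float64(0.0081), np.float64(-0.0085))]
[(np.float64(0.0087), np.float64(-0.0081)), (np.float64(0.0091), np.float64(-0.0076)), (np.float64(0.0095), np.float64(-0.007)), (np.float64(0.0099), np.float64(-0.0065)), (np.float64(0.0103), np.float64(-0.0059)), (np.float64(0.0106), np.float64(-0.0053)), (np.float64(0.0109), np.float64(-0.0046)), (np.float64(0.0112), np.float64(-0.004))]
[(np.float64(0.0114), np.float64(-0.0033)), (np.float64(0.0116), np.float64(-0.0026)), (np.float64(0.0117), np.float64(-0.0019)), (np.float64(0.0118), np.float64(-0.0013)), (np.float64(0.0119), np.float64(-0.0006)), (np.float64(0.0119), np.float64(0.0001)), (np.float64(0.0118), np.float64(0.0008)), (np.float64(0.0118), np.float64(0.0015))]
[(np.float64(0.0104), np.float64(0.0019)), (np.float64(0.0103), np.float64(0.0025)), (np.float64(0.0101), np.float64(0.003)), (np.float64(0.0099), np.float64(0.0035)), (np.float64(0.0097), np.float64(0.0041)), (np.float64(0.0095), np.float64(0.0046)), (np.float64(0.0093), np.float64(0.0051)), (np.float64(0.009), np.float64(0.0055))]
```

It's gripped. Now I'll follow the arc in stages, watching the forces.

```bash
python3 -m inch '[0,0,0,0,0.004,-0.011,1,0,0,0,0,0.0047,-0.0108,1,0,0,0,0,0.0053,-0.0105,1,0,0,0,0,0.0059,-0.0102,1,0,0,0,0,0.0065,-0.0098,1,0,0,0,0,0.007,-0.0094,1,0,0,0,0,0.0076,-0.009,1,0,0,0,0,0.0081,-0.0085,1,0,0,0,0,0,0,1]'
```

```text
time: 4.65
tool_pos: [483.5, -84.4, 166.4]
tcp_rot: [-3.141, -0.0, 1.69]
contact_force: [-4.9, -0.3, 6.9]
grip_width: 9.8
finger_force: 30.0
```

```bash
python3 -m inch '[0,0,0,0,0.0087,-0.0081,1,0,0,0,0,0.0091,-0.0076,1,0,0,0,0,0.0095,-0.007,1,0,0,0,0,0.0099,-0.0065,1,0,0,0,0,0.0103,-0.0059,1,0,0,0,0,0.0106,-0.0053,1,0,0,0,0,0.0109,-0.0046,1,0,0,0,0,0.0112,-0.004,1,0,0,0,0,0,0,1]'
```

```text
time: 5.4
tool_pos: [547.8, -76.5, 206.6]
tcp_rot: [3.14, 0.0, 1.69]
contact_force: [-4.8, 2.4, 13.6]
grip_width: 10.1
finger_force: 30.0
```

```bash
python3 -m inch '[0,0,0,0,0.0114,-0.0033,1,0,0,0,0,0.0116,-0.0026,1,0,0,0,0,0.0117,-0.0019,1,0,0,0,0,0.0118,-0.0013,1,0,0,0,0,0.0119,-0.0006,1,0,0,0,0,0.0119,0.0001,1,0,0,0,0,0.0118,0.0008,1,0,0,0,0,0.0118,0.0015,1,0,0,0,0,0,0,1]'
python3 - <<'E'
from plant import capture
import cv2
c=capture("side");cv2.imwrite("pics/s2.png",cv2.resize(c["image"][40:220,170:410,::-1],None,fx=3,fy=3,interpolation=2))
E
```

```text
time: 6.15
tool_pos: [622.9, -67.2, 210.5]
tcp_rot: [3.139, -0.001, 1.69]
contact_force: [2.1, 3.7, 0.9]
grip_width: 10.2
finger_force: 30.0
```

View pics/s2.png

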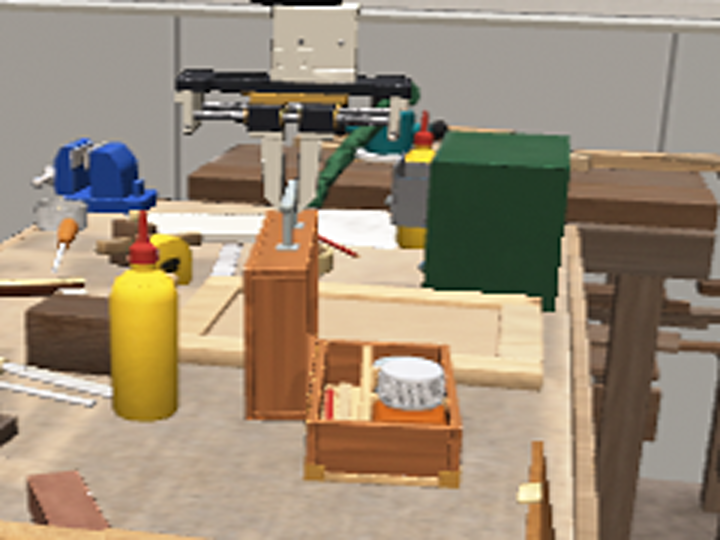

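The side view shows the lid roughly upright, the bottle clear of it, and the capped jar in the near pocket at about (410,385) in the crop. I'll continue to about 115°.

```bash
python3 -m inch '[0,0,0,0,0.0104,0.0019,1,0,0,0,0,0.0103,0.0025,1,0,0,0,0,0.0101,0.003,1,0,0,0,0,0.0099,0.0035,1,0,0,0,0,0.0097,0.0041,1,0,0,0,0,0.0095,0.0046,1,0,0,0,0,0.0093,0.0051,1,0,0,0,0,0.009,0.0055,1,0,0,0,0,0,0,1,0,0,0,0,0,0,1]'
python3 - <<'E'
from plant import capture,get_obs
import cv2
print(get_obs()['tool_pos'],get_obs()['joint_positions'])
c=capture("side");cv2.imwrite("pics/s3.png",cv2.resize(c["image"][70:220,190:350,::-1],None,fx=4,fy=4,interpolation=2))
E
```

```text
time: 7.03
tool_pos: [683.9, -59.6, 185.1]
tcp_rot: [3.141, -0.002, 1.69]
contact_force: [2.1, 5.2, -2.5]
grip_width: 9.9
finger_force: 30.0
[683.90062934 -59.62996754 185.1482242 ] [-0.19925466  0.68461908  1.09118745  0.00173048  1.36618319 -0.31873554]
```

View pics/s3.png

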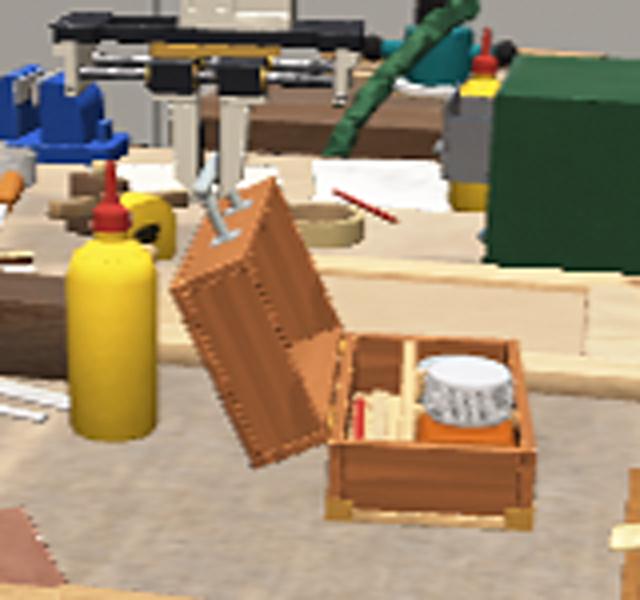

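The side view shows the lid leaning back. Its near end-face edge runs from (253,465) to (172,288), and the bottle is at (112,340). I'll measure the lean by casting onto the lid's near end plane, and locate the cap.

Run:
```python
from h import *
np.set_printoptions(precision=1,suppress=True)
ex=np.array([.9928,.1197,0]);ey=np.array([-.1197,.9928,0]);C=np.array([539.3,-80,0])
g=lambda x,y:((x+.5)/4+189.5,(y+.5)/4+69.5)
def onp(p):
    c,d=ray('side',*g(*p));s=(116.5-(c-C)@ey)/(d@ey);q=c+s*d-C;return np.array([q@ex-62.5,q[2]-52])
a,b,h=onp((253,467)),onp((172,288)),onp((328,440))
print(a,b,h,np.linalg.norm(a-b),'lean',np.degrees(np.arctan2(*(b-a))))
t=np.array([683.9,-59.6,185.1])-C
x=t@ex-62.5
for dz in(3,5,0):print(np.degrees(np.arctan2(t[2]+dz-52,-x))-7.13)
# bottle base near, z=0
print('bottle', plane('side',*g(112,437),0))
# cap top disc centre z=88
print('cap top',plane('side',*g(467,374),88), plane('side',*g(422,374),88),plane('side',*g(512,374),88))
```

```text
[ 42.9 -19.1] [92.8 91.6] [-2.4  0.8] 121.42112529137844 lean 24.292662864301942
114.40015870817807
114.02882886402516
114.9722511175595
bottle [753.7 -66.8   0. ]
cap top [507.5   0.5  88. ] [534.2   7.7  88. ] [480.8  -6.8  88. ]
```

Vision gives a lean of 24.3° and kinematics 24.4°. I'll nudge it about 0.7°, let go, rise, and go look at the cap.

```bash
python3 -m inch '[0,0,0,0,0.002,0.0013,1,0,0,0,0,0,0,1,0,0,0,0,0,0,0.45,0,0,0,0,0,0,0.45,0,0,0,0,0,0,0.45,0,0,0,0,0,-0.01,0.45,0,0,0,0,0,-0.01,0.45,0,0,0,0,0,-0.02,0.45,0,0,0,0,0,-0.03,0.45,0,0,0,0,0,0,0.45]'
python3 -m inch '[0,0,0,0,0,-0.01,0.45,0,0,0,0.01,-0.043,0,0.45,0,0,0,0.01,-0.043,0,0.45,0,0,0,0.01,-0.043,0,-1,0,0,0,0.01,-0.043,0,-1,0,0,0,0.01,-0.043,0,-1,0,0,0,0,0,0,-1,0,0,0,0,0,0,-1]'
python3 - <<'E'
from plant import capture,get_obs
import cv2,numpy as np
print(get_obs()['joint_positions'])
c=capture("wrist");s=capture("scene")
np.savez("w3.npz",**{k:c[k] for k in("mtx","pose")})
cv2.imwrite("w3.png",c["image"][:,:,::-1]);cv2.imwrite("sc3.png",s["image"][:,:,::-1])
a=c["image"][:,:,::-1]
b=cv2.resize(s["image"][180:310,260:420,::-1],(400,325),interpolation=2)
out=np.zeros((384,912,3),np.uint8);out[:,:512]=a;out[:325,512:]=b
cv2.imwrite("pics/w3.png",cv2.resize(out,(800,337)))
E
```

```text
time: 7.92
tool_pos: [687.3, -61.1, 247.4]
tcp_rot: [3.132, 0.003, 1.689]
contact_force: [0.3, 0.2, 0.7]
grip_width: 25.4
finger_force: 0.0
time: 8.58
tool_pos: [508.4, -40.9, 249.6]
tcp_rot: [3.142, 0.0, 1.689]
contact_force: [0.5, -0.3, -0.1]
grip_width: 54.4
finger_force: 0.0
[-2.30656023e-01  3.05099824e-01  1.54423018e+00 -8.15330631e-06
  1.29216751e+00 -3.48940746e-01]
```

View pics/w3.png

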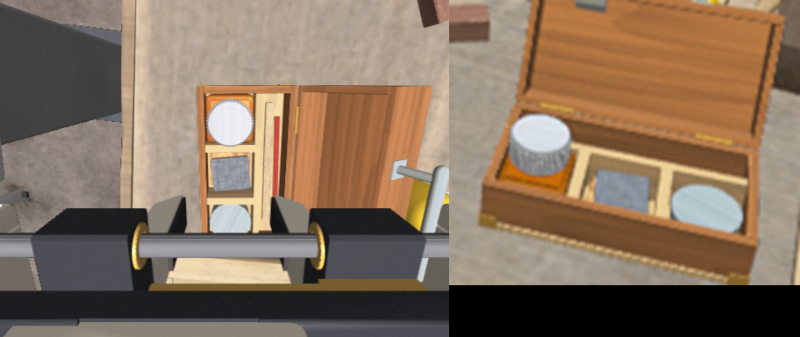

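The wrist view shows the white cap at (230,124) in the mosaic, which is about (262,141) full size, inside the amber jar's pocket. The tin is in the right pocket and the lid stands open. I'll fit the cap's top disc.

Run:
```python
import cv2,numpy as np
from h import plane
im=cv2.imread("w3.png");d=np.load("w3.npz");K=d["mtx"];T=d["pose"]
g=cv2.cvtColor(im,cv2.COLOR_BGR2HSV)
m=((g[...,1]<40)&(g[...,2]>130)).astype(np.uint8);m[:105]=0;m[175:]=0;m[:,:225]=0;m[:,298:]=0
m=cv2.morphologyEx(m,cv2.MORPH_OPEN,np.ones((3,3)))
cs,_=cv2.findContours(m,0,1);c=max(cs,key=cv2.contourArea);e=cv2.fitEllipse(c);print(e)
def pl(u,v,z):
    r=T[:3,:3]@np.array([(u-K[0,2])/K[0,0],-(v-K[1,2])/K[1,1],-1]);p=T[:3,3];return (p+r*(z-p[2])/r[2]).round(1)
u,v=e[0];w=e[1][0]/2;print('wrist',pl(u,v,88),'diam',np.linalg.norm(pl(u-w,v,88)-pl(u+w,v,88)))
im=cv2.imread("sc3.png");g=cv2.cvtColor(im,cv2.COLOR_BGR2HSV)
m=((g[...,1]<28)&(g[...,2]>170)).astype(np.uint8);x0,y0=260,180
m[:y0+40]=0;m[y0+70:]=0;m[:,:x0+20]=0;m[:,x0+55:]=0
m=cv2.morphologyEx(m,cv2.MORPH_OPEN,np.ones((3,3)))
cs,_=cv2.findContours(m,0,1);c=max(cs,key=cv2.contourArea);e=cv2.fitEllipse(c);print(e,cv2.boundingRect(c));print('scene',plane('scene',*e[0],88))
```

```text
((261.9588928222656, 139.58029174804688), (51.49303436279297, 52.558406829833984), 179.79541015625)
wrist [504.7  -5.8  88. ] diam 51.05379515765698
((301.38275146484375, 240.473876953125), (16.630142211914062, 25.383052825927734), 97.3293685913086) (289, 232, 26, 18)
scene [505.79752677  -7.3492625   88.        ]
```

The estimates agree to a few mm: wrist (504.7,-5.8), scene (505.8,-7.3). The gripper centres along x by itself. I'll go down over the cap with the tips at about 63 mm.

```bash
python3 -m inch '[0,0,0,0.0215,0.001,0,-1,0,0,0,0.0215,0.001,0,-1,0,0,0,0,0,0.03,-1,0,0,0,0,0,0.04,-1,0,0,0,0,0,0.04,-1,0,0,0,0,0,0.04,-1,0,0,0,0,0,0.03,-1,0,0,0,0,0,0,-1,0,0,0,0,0,0,-1]'
python3 -m inch '[0,0,0,0,0,0.01,-1,0,0,0,0,0,0.01,-1,0,0,0,0,0,0.01,-1,0,0,0,0,0,0.009,-1,0,0,0,0,0,0,-1,0,0,0,0,0,0,-1]'
```

```text
time: 9.43
tool_pos: [507.9, -6.8, 104.1]
tcp_rot: [-3.139, -0.001, 1.689]
contact_force: [-0.6, -0.3, 0.9]
grip_width: 91.9
finger_force: 0.0
time: 9.93
tool_pos: [507.2, -6.7, 73.5]
tcp_rot: [-3.141, -0.0, 1.689]
contact_force: [-0.4, -0.3, 0.1]
grip_width: 91.5
finger_force: 0.0
```

```bash
python3 -m inch '[0,0,0,0,0,0,1,0,0,0,0,0,0,1,0,0,0,0,0,0,1,0,0,0,0,0,0,1,0,0,0,0,0,0,1,0,0,0,0,0,0,1,0,0,0,0,0,0,1,0,0,0,0,0,0,1]'; python3 -c "
from plant import get_obs
o=get_obs();print(o['tool_pos'],o['moment'],o['contact_force'],o['finger_force'])"
```

```text
time: 10.6
tool_pos: [506.8, -6.8, 73.7]
tcp_rot: [-3.141, -0.0, 1.689]
contact_force: [-3.2, -0.4, 2.6]
grip_width: 53.8
finger_force: 30.0
[506.83879702  -6.77107585  73.73815695] [-0.18732255  0.45651794  0.02632348] [-3.17636583 -0.36891357  2.56100938] 30.000344569562003
```

The cap is gripped at 53.8 mm. I'll press down lightly and start turning anticlockwise.

```bash
python3 -m inch '[0,0,0,0,0,0.002,1,0,0,-0.05,0,0,0,1,0,0,-0.05,0,0,-0.0003,1,0,0,-0.05,0,0,-0.0003,1,0,0,-0.05,0,0,-0.0003,1]'; python3 -c "
from plant import get_obs
o=get_obs();print(o['tool_pos'],o['moment'],o['contact_force'],o['finger_force'])"
```

```text
time: 11.02
tool_pos: [508.2, -6.6, 73.7]
tcp_rot: [3.139, 0.001, 1.993]
contact_force: [0.1, 1.2, 4.4]
grip_width: 53.7
finger_force: 30.0
[508.19166402  -6.59805394  73.6886936 ] [ 0.14410005  0.15322214 -0.02535124] [0.12836301 1.22769915 4.4400167 ] 30.000646157423034
```

```bash
python3 -m inch '[0,0,-0.08,0,0,-0.0005,1,0,0,-0.08,0,0,-0.0005,1,0,0,-0.08,0,0,-0.0005,1,0,0,-0.08,0,0,-0.0005,1,0,0,-0.08,0,0,-0.0005,1,0,0,-0.08,0,0,-0.0005,1]'
python3 - <<'E'
from plant import get_obs,capture
import cv2,numpy as np
o=get_obs();print(o['moment'],o['contact_force'],o['joint_positions'])
c=capture("scene");s=capture("side")
a=cv2.resize(c["image"][210:280,270:350,::-1],(400,350),interpolation=2)
b=cv2.resize(s["image"][130:210,255:335,::-1],(400,400),interpolation=2)
out=np.zeros((400,800,3),np.uint8);out[:350,:400]=a;out[:,400:]=b;cv2.imwrite("pics/c1.png",out)
E
```

```text
time: 11.52
tool_pos: [507.6, -6.7, 75.1]
tcp_rot: [3.141, 0.0, 2.715]
contact_force: [-0.5, -1.0, -1.4]
grip_width: 53.2
finger_force: 30.0
[-0.00219817 -0.01118986  0.01837415] [-0.50645716 -0.99664412 -1.44805109] [-1.64459930e-01  5.05461947e-01  1.77883998e+00  3.01015796e-04
  8.56837242e-01 -1.30900999e+00]
```

View pics/c1.png

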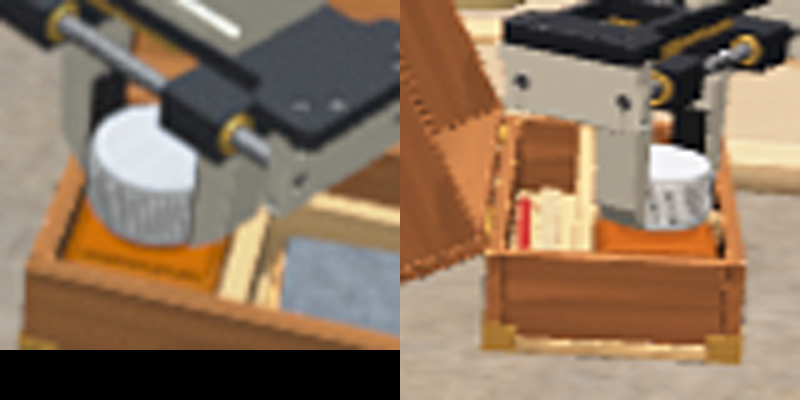

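The grip is good: pads square on the cap at (150,180) in the left crop, with the jar seated. I'll keep turning.

```bash
for i in 1; do :; done; python3 -m inch '[0,0,-0.08,0,0,-0.0005,1,0,0,-0.08,0,0,-0.0005,1,0,0,-0.08,0,0,-0.0005,1]'; python3 -c "
from plant import get_obs
o=get_obs();print(o['moment'],o['contact_force'])"; python3 -m inch '[0,0,-0.08,0,0,-0.0005,1,0,0,-0.08,0,0,-0.0005,1,0,0,-0.08,0,0,-0.0005,1,0,0,-0.08,0,0,-0.0005,1,0,0,0,0,0,0,1]'; python3 -c "
from plant import get_obs
o=get_obs();print(o['moment'],o['contact_force'],o['joint_positions'])"
```

```text
time: 11.87
tool_pos: [507.5, -6.7, 76.3]
tcp_rot: [3.141, 0.0, 3.071]
contact_force: [-0.2, -0.1, -0.8]
grip_width: 53.6
finger_force: 30.0
[0.0290791  0.00746151 0.02861588] [-0.15567605 -0.14156061 -0.81617669]
time: 12.28
tool_pos: [507.5, -6.8, 78.0]
tcp_rot: [-3.141, 0.0, -2.733]
contact_force: [0.3, 0.4, -0.7]
grip_width: 54.0
finger_force: 30.0
[ 0.09832274  0.01523966 -0.03766091] [ 0.32118956  0.41273812 -0.73954375] [-1.64490011e-01  5.00959653e-01  1.77635424e+00  1.49506417e-04
  8.63859283e-01 -2.14350032e+00]
```

That's 107° turned. I'll turn a little more, then lift gently by 3 mm and watch the force for any jar weight.

```bash
python3 -m inch '[0,0,-0.08,0,0,-0.0005,1,0,0,-0.08,0,0,-0.0005,1,0,0,0,0,0,-0.001,1,0,0,0,0,0,-0.001,1,0,0,0,0,0,-0.001,1,0,0,0,0,0,0,1]'
python3 - <<'E'
from plant import get_obs,capture
import cv2,numpy as np
o=get_obs();print(o['moment'],o['contact_force'],o['finger_force'],o['joint_positions'][5])
c=capture("scene");s=capture("side")
np.savez("c2.npz",a=c["image"],b=s["image"])
E
```

```text
time: 12.78
tool_pos: [507.5, -6.8, 81.4]
tcp_rot: [-3.141, 0.0, -2.498]
contact_force: [0.7, -0.7, -0.6]
grip_width: 53.6
finger_force: 30.0
[ 0.0378202   0.06798648 -0.03601241] [ 0.67836662 -0.70792825 -0.57964585] 29.999842633260414 -2.378929417728389
```

The force equals only the cap's weight, so the thread has let go. I'll lift another 28 mm and check.

```bash
python3 -m inch '[0,0,0,0,0,-0.005,1,0,0,0,0,0,-0.007,1,0,0,0,0,0,-0.007,1,0,0,0,0,0,-0.007,1,0,0,0,0,0,-0.006,1,0,0,0,0,0,-0.003,1,0,0,0,0,0,0,1,0,0,0,0,0,0,1,0,0,0,0,0,0,1]'
python3 - <<'E'
from plant import get_obs,capture
import cv2,numpy as np
o=get_obs();print(o['moment'],o['contact_force'],o['joint_positions'][5])
c=capture("scene");s=capture("side")
cv2.imwrite("sce.png",c["image"][:,:,::-1]);cv2.imwrite("sde.png",s["image"][:,:,::-1])
a=cv2.resize(c["image"][190:270,270:350,::-1],(400,400),interpolation=2)
b=cv2.resize(s["image"][120:200,255:335,::-1],(400,400),interpolation=2)
cv2.imwrite("pics/c3.png",np.hstack([a,b]))
E
```

```text
time: 13.63
tool_pos: [507.2, -6.7, 109.1]
tcp_rot: [3.141, -0.0, -2.494]
contact_force: [0.7, 0.3, -1.0]
grip_width: 53.6
finger_force: 30.0
[ 0.10287661  0.0217842  -0.03232507] [ 0.7299608   0.34087917 -1.04868254] -2.3829817583080293
```

View pics/c3.png

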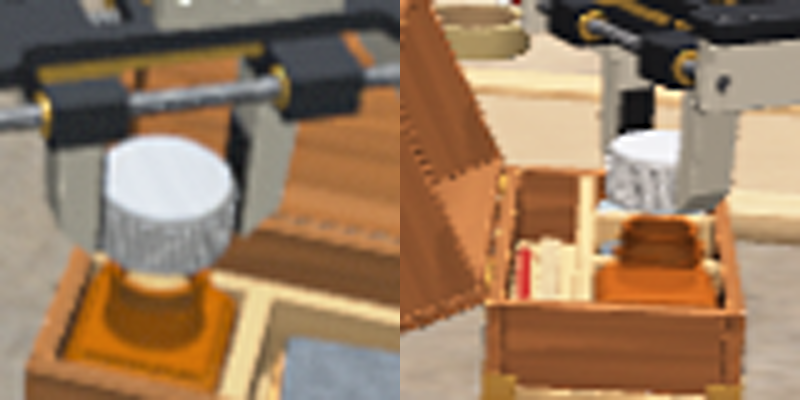

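The cap hangs clear of the jar's threaded neck in both views. The cap's lower edge is at crop row ~212 in the side view and ~273 in the scene view, and its top is level. I'll check its height.

Run:
```python
from h import *
C=np.array([507.2,-6.7,0]);t=np.linspace(0,2*np.pi,180)
def ext(n,z,r):
    v=[proj(n,C+[r*np.cos(a),r*np.sin(a),z])[1] for a in t];return min(v),max(v)
print('meas side bottom',(212+.5)/5+119.5,'top',(132.5)/5+119.5,'scene bottom',273.5/5+189.5,'top',136.5/5+189.5)
for z in(92,95,97,99,102):print(z,'side',ext('side',z,27)[1],ext('side',z+28,27)[0],'scene',ext('scene',z,27)[1],ext('scene',z+28,27)[0])
# jar rim (r~22) at 82, far/near rows
print(ext('side',82,22),ext('scene',82,22), 'jar rim side far edge row meas',218/5+119.5)
```

```text
meas side bottom 162.0 top 146.0 scene bottom 244.2 top 216.8
92 side 164.17711362254704 146.6468915799502 scene 247.4889254452144 218.2678361386425
95 side 162.98593867976982 145.4808475590426 scene 246.24947043392476 217.0177411713605
97 side 162.1904628187904 144.70220180463667 scene 245.42016064505924 216.18143590252672
99 side 161.39389696437595 143.92252721771632 scene 244.58843342852745 215.34279234911344
102 side 160.19699953929992 142.75108181139296 scene 243.33628675397523 214.0804212382572
(np.float64(161.83371681557276), np.float64(167.46346292613788)) (np.float64(235.2330133102094), np.float64(249.82948718256594)) jar rim side far edge row meas 163.1
```

The four edge readings average about 97 mm, and the kinematics give 95 to 98 mm. That puts the cap roughly 15 mm above the mouth, inside the range, so I'm handing in.

```bash
python3 -c "
from plant import close_job
print(close_job())"
```

```text
the job is handed in; nothing more can be done
None
```

The job is handed in: the lid is standing at about 25° past upright, clear of the glue bottle, and the jar is still seated in its pocket with its unscrewed cap held level about 15 mm above the mouth.

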